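# Vent the vacuum box and park its lid

### The job

Open the vacuum box: turn the black tap on its lid anticlockwise until the vacuum is vented and the lid comes free, lift the lid off, and park it right way up in the empty grey rest tray, turned so that it drops fully home in the tray's opening. Do not wrench the lid against the vacuum or ram it down, and leave the harmonica, the loose comb and the dropper bottle where they are.

Things in the scene. Friction and masses are not known exactly. Their poses are not given: they have to be found in the camera images.
- box_mouth (a point): Centre of the open top (rim plane) of the fixed grey vacuum box, 110 mm above the desk. The box is 108 mm along its x and 176 mm along its y, with a gauge on its -x side; opening 89 x 157 mm; z up. The vacuum holds the lid rigidly, after about 0.5 mm of play, except at one angle of the tap.
- lid_centre (a point): Loose aluminium lid, 108 (its x) x 176 (its y) x 8 mm, 0.25 to 0.5 kg with its tap, at first on the box, axes along the box's. Point: centre of the flange's underside, on the rim when seated. A plug of 87 x 155 mm reaches 10 mm below it and keeps the lid from turning; the tap's shaft and 72 x 6 mm cross bar reach 26 mm below it: raise the lid 40 mm to clear the rim.
- tap_grip (a point): Centre of the tap's black bar handle, on the tap's axis over the lid's centre; also the lid's lifting handle. The bar is 52 mm long (its x), 12 mm thick (its y), 26 mm high; its centre is 37 mm above the flange's underside, its underside 16 mm above the lid's top. z is up.
- tap (a joint): Tap angle, rad: 0 = shut, bar along the lid's x; grows anticlockwise from above; stop at 1.55. Starts at 0 to 0.12, turns with 0.1 N m, stays where left. Vents only within about 0.07 of one unseen angle, new each time, between 0.4 and 1.4; before and beyond it the vacuum holds. Find it by 0.06 steps, tugging up slowly with under 20 N at each; the lid is quite free once 12 mm up.
- tray_mouth (a point): Centre of the open top (rim plane) of the fixed grey rest tray, 45 mm above the desk. The tray is 124 mm along its x, 192 mm along its y; opening 92 x 160 mm, 37 mm deep, with a 4 mm bevel. The lid's plug drops into it with its long side along the tray's long side (either way round); home, the flange's underside lies on the rim, in this plane.
- harmonica: Harmonica standing on its edge, 26 x 122 (its y) x 34 mm, origin under its centre. Bystander.
- spare_comb: Black comb lying flat, 26 x 152 (its y) x 14 mm, origin under its centre. Bystander.
- dropper: Clear dropper bottle, upright, 25 mm across, 84 mm high, origin under its centre. Bystander.
- vacuum_box: The same vacuum box; origin under its centre, on the desk. Behind it a fixed stack of wooden trays, 210 mm high, fills the desk beyond x = 0.58 from y = 0.13 to y = -0.20: keep the gripper and the carried lid clear of it.
- rest_tray: The same rest tray; origin under its centre, on the desk.
- lid: The same lid with its tap; the origin is the same point as lid_centre.

How it is judged (in metres and radians):
On the way, in this order (a step that is already met when the one before it is completed fails the run):
1. the tap is turned anticlockwise from shut (past 0.25 rad) while the lid is still seated on the box (value of joint tap above 0.25 rad and z of lid_centre in the frame of box_mouth below 0.004 m and horizontal distance between lid_centre and box_mouth below 0.01 m), for 0.1 s.
2. the vented lid is lifted clear of the box, roughly level (z of lid_centre in the frame of box_mouth above 0.03 m and angle between lid_centre's own z axis and vertical below 0.4 rad), for 0.1 s.
At the end, for the whole second after the job is handed in: The lid lies right way up in the rest tray, home in its opening: centre within 7 mm of the tray's centre, underside of its flange within 3 mm of the tray's rim plane, long sides aligned within 0.08 rad, level within 0.04 rad, and stays so (horizontal distance between lid_centre and tray_mouth below 0.007 m and z of lid_centre in the frame of tray_mouth between -0.003 and 0.003 m and angle between the y axis of lid_centre and the y axis of tray_mouth, either way round below 0.08 rad and angle between the z axis of lid_centre and the z axis of tray_mouth, either way round below 0.04 rad and angle between lid_centre's own z axis and vertical below 0.1 rad); the robot touches nothing.
It fails at once if the lid is wrenched against the vacuum, or pressed on the box, with more than 80 N (contact force between vacuum_box and lid above 80 N).
It fails at once if the lid is dropped or rammed into the rest tray (more than 80 N) (contact force between rest_tray and lid above 80 N).
It fails at once if the lid is tipped more than 0.8 rad (angle between lid_centre's own z axis and vertical above 0.8 rad).
It fails at once if a bystander is displaced by more than 20 mm (distance of any of harmonica, spare_comb, dropper from where it was at the start of the episode above 0.02 m).
It also fails if it takes over 61 s, if anything falls off the work surface, if the arm or the gripper's body presses on something with over 40 N, if the wrist force passes 120 N, or if a joint passes its speed limit or range.

### The arm

A 6-joint arm with a two-finger parallel gripper is mounted at the origin on a cart in front of the work surface, level with it; the furniture and walls round the work are solid. World frame = base frame: x ahead of the robot, y to its left, z up, the work surface at z = 0. Lengths are in m, angles in degrees, forces in N, time in s.
With the tool pointing down it reaches from about 0.375 to 0.9 m from the base axis. Payload 3.1 kg.
Tool frame: the origin (TCP) lies at the very end of the fingers, on their centre line; the grasp point (between the pads) lies 19 mm behind it (bot.tcp_to_grasp is the distance from the TCP to the grasp point, in m); z points along the fingers, y is the direction in which the jaws open and shut (so a half turn about z gives the same grasp; the last joint's range is limited). The gripper opens to 87 mm and grips with 3 to 60 N. Pads are 19 mm wide; open, the fingers measure 117 mm over their backs; the gripper's body (75 mm by 190 mm) begins 51 mm behind the grasp point.
Start: joints at [56.522, 30.224, 82.088, -0, 67.689, -10.227], TCP at [0.247, 0.574, 0.223] pointing down, gripper open.
Joint ranges: [-176.69, 176.69], [-43.24, 126.21], [12.49, 139.97], [-82, 262], [0, 151.66], [-163.58, 163.58]. Speed limits (degrees/s): [159.86, 159.86, 180, 180, 180, 180].

### API

Orientations are given as a 3x3 rotation matrix whose columns are the frame's x, y, z axes.
In Python, from rig import telemetry, eyes, order, bot gives the robot as it stands. The module is installed in compiled form; this text tells all that it offers.
- The arm moves only by the tool servo_tool, never from a script. Its argument "targets" is a list of rows, each a list of 2 entries, a list of its own where there are three numbers: the shift along the tool's x, y, z in m, then the turn, a rotation vector about the tool's x, y, z in rad. In form: [[[tx, ty, tz], [wx, wy, wz]], ...]. A call has 1 to 12 rows; each row is the pose to reach, as a shift and turn from the pose commanded when the call began, along the tool's axes at that moment; what a row does not reach only later rows make up. A row lasts 1/8 s, in which the tool goes at most 62.5 mm and 10.7 degrees, less where a joint would pass 70% of its speed; a pose out of reach is approached as far as the arm can. A call with a gripper value outside its range is refused whole. "gripper" is the finger opening in m, from 0 to 0.087, set as the call begins (left out, the last holds). The fingers move at their own pace and stop on an object; the grip force is fixed at half the most. Time passes only in rows, so rows that repeat a pose let the fingers close. It gives the time, the measured TCP pose, the force and the opening at its end, in the units of the state.
- telemetry.read_state(): the state, without advancing time (a new reading comes with each control period).
- eyes.capture(name): name is "scene" or "side" or "wrist"; returns a dict with "pixels" (400x640x3 uint8, blue, green, red), "intrinsics" (3x3 intrinsics, pixels), "extrinsics" (4x4, takes a point from camera to world coordinates); the wrist camera has in their place "T_tool_cam" (4x4, takes a point from camera to tool coordinates, whose origin is the TCP and whose axes are the flange's). Camera axes: x right, y down, z forward; pixel columns grow to the right and rows downward; lengths in m; the calibration is good to about 2 mm. A picture is of the moment at which its call begins: read the wrist's pose just before it. There is no depth.
- order.hand_in(): hands the job in, once; it reports no verdict.
The state is a dict: "time_s": time; "joint_positions": joint angles; "qvel": joint speeds; "tau": joint torques, N m; "position": TCP position; "tcp_rot": TCP orientation; "force": force on the tool from outside, world axes, zero at the start; "moment": the same for the moment, N m; "opening": opening from 0.0 (shut) to 1.0 (fully open).
Only numpy, scipy, OpenCV 4.12 (cv2) and the standard library are available. Lean on these libraries where they do the work, as an engineer would, in place of code of your own. Each camera call takes 0.05 s, during which the arm holds its last target. There are 200 camera calls.

## Working session

There is one attempt and no reset: what is moved stays moved. The work goes in short steps, Python scripts to look and compute and a tool call to move; the robot and the scene stay as the last step left them, time stands still between calls to the robot, and variables do not carry over. Pictures are saved under pics/ and viewed, about 8 in all and at most 12, crops included, and the job is handed in when it is done.

Besides the shell and the picture viewer there is one more tool, called in YAML: its name, and indented under it one key for each argument. servo_tool: Moves the arm, as the interface text tells. Its arguments: {"type":"object","properties":{"targets":{"type":"array","items":{"type":"array"}},"gripper":{"type":"number"}},"required":["targets"]}

```bash
mkdir -p pics
python3 - <<'E'
from rig import telemetry, eyes, order, bot
import cv2,pickle,numpy as np
np.set_printoptions(precision=4,suppress=True)
s=telemetry.read_state();print(s['time_s'],s['position'],s['tcp_rot'],s['force'])
d={}
for n in ["scene","side","wrist"]:
    c=eyes.capture(n);d[n]=c;cv2.imwrite(f'pics/{n}0.png',c['pixels'])
    print(n,c['intrinsics'],c.get('extrinsics',c.get('T_tool_cam')))
pickle.dump(d,open('d0.pkl','wb'))
E
```

```text
0.0 [0.2463 0.5736 0.2216] [[-0.9188  0.3948 -0.0012]
 [ 0.3948  0.9188 -0.0017]
 [ 0.0004 -0.0021 -1.    ]] [-0.0431 -0.2185 -0.2355]
scene [[399.2674   0.     318.7182]
 [  0.     399.2674 198.4969]
 [  0.       0.       1.    ]] [[ 0.8584 -0.2452  0.4506  0.1751]
 [-0.5126 -0.3784  0.7707 -0.8253]
 [-0.0185 -0.8926 -0.4505  0.5544]
 [ 0.      0.      0.      1.    ]]
side [[467.6058   0.     319.3157]
 [  0.     467.6058 194.3193]
 [  0.       0.       1.    ]] [[-0.9841 -0.1536  0.0895  0.4789]
 [-0.1777  0.8664 -0.4667  0.5451]
 [-0.0059 -0.4752 -0.8799  1.3211]
 [ 0.      0.      0.      1.    ]]
wrist [[286.411    0.     317.868 ]
 [  0.     286.411  191.6992]
 [  0.       0.       1.    ]] [[ 0.0004 -0.9539 -0.3003  0.0834]
 [ 1.      0.0005 -0.0002  0.0003]
 [ 0.0004 -0.3003  0.9539 -0.163 ]
 [ 0.      0.      0.      1.    ]]
```

View pics/side0.png

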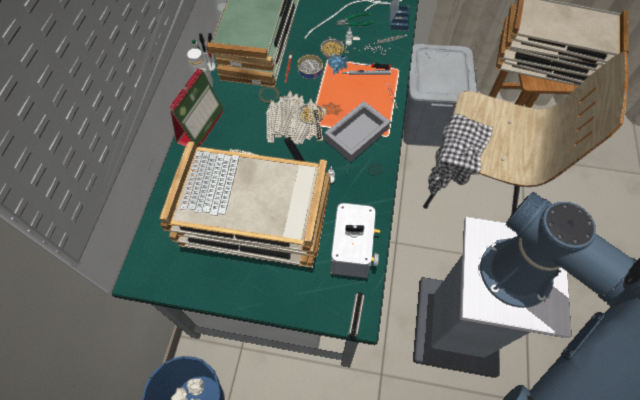

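View pics/scene0.png

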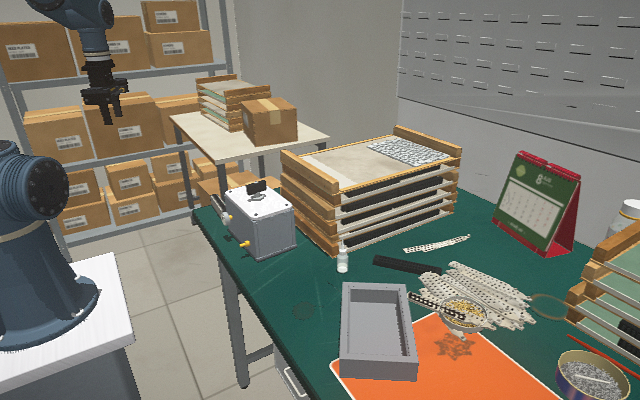

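The side view shows the lid (white) around (353,230) with the black tap at (354,230), the tray at (357,131), the dropper at (331,175), and the harmonica at (357,315). The scene view shows the lid at (260,197) and the tray at (378,330).

```bash
cat > h.py <<'E'
import numpy as np,cv2
np.set_printoptions(precision=4,suppress=True)
def ray(px,K,T,z):
    px=np.atleast_2d(np.asarray(px,float))
    d=np.c_[px,np.ones(len(px))]@np.linalg.inv(K).T@T[:3,:3].T
    o=T[:3,3]; return o+d*((z-o[2])/d[:,2])[:,None]
def rect(mask,seed=None):
    n,l,st,ce=cv2.connectedComponentsWithStats(mask.astype(np.uint8))
    k=l[seed[1],seed[0]] if seed else 1+np.argmax(st[1:,4])
    c=max(cv2.findContours((l==k).astype(np.uint8),cv2.RETR_EXTERNAL,cv2.CHAIN_APPROX_NONE)[0],key=cv2.contourArea)
    return c[:,0,:].astype(float),st[k,4]
def fit(P):
    (c,s,a)=cv2.minAreaRect((P[:,:2]*1000).astype(np.float32)); return np.array(c)/1000,s,a
E
python3 - <<'E'
import pickle
from h import *
d=pickle.load(open('d0.pkl','rb'));c=d['side'];I=c['pixels'];K,T=c['intrinsics'],c['extrinsics']
for p in [(353,215),(345,240),(357,131),(340,135),(352,120),(354,230),(374,135)]: print(p,I[p[1],p[0]],ray(p,K,T,.1)[0])
cv2.imwrite('pics/sidecrop.png',cv2.resize(I[90:345,280:420],None,fx=3,fy=2.35,interpolation=cv2.INTER_NEAREST)) 
cv2.imwrite('pics/sidecrop.png',cv2.resize(np.hstack([I[90:220,290:420],I[190:320,300:400]]),None,fx=3.4,fy=3.4,interpolation=cv2.INTER_NEAREST))
E
```

```text
(353, 215) [250 250 250] [ 0.495  -0.0526  0.1   ]
(345, 240) [253 253 253] [0.5059 0.0288 0.1   ]
(357, 131) [167 163 164] [ 0.5253 -0.3503  0.1   ]
(340, 135) [166 163 163] [ 0.5764 -0.3254  0.1   ]
(352, 120) [73 72 72] [ 0.5474 -0.3908  0.1   ]
(354, 230) [22 22 20] [ 0.4853 -0.0061  0.1   ]
(374, 135) [109 108 108] [ 0.4699 -0.3442  0.1   ]
```

View pics/sidecrop.png

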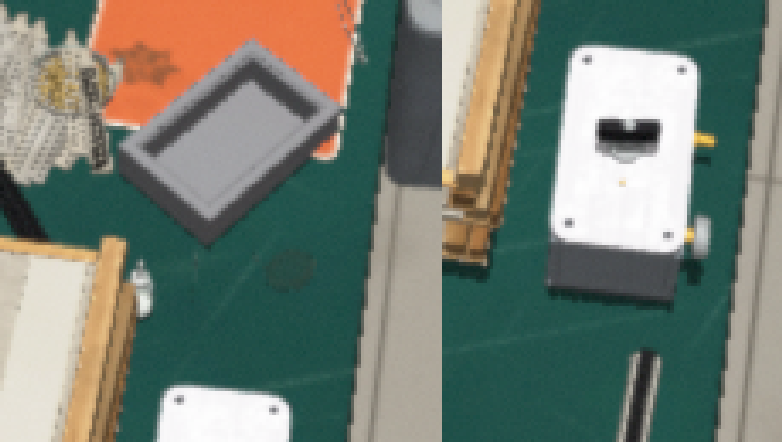

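The crop shows the white lid at side px ~(345..375, 204..263), the tray rim turned roughly 40° with dark outer walls, and the dropper between the tray and the box.

Run:
```python
import pickle
from h import *
d=pickle.load(open('d0.pkl','rb'));c=d['side'];I=c['pixels'].astype(int);K,T=c['intrinsics'],c['extrinsics']
P,a=rect(I.min(2)>200,(353,215)); P=ray(P,K,T,.118); print('lid side',a,fit(P))
sat=I.max(2)-I.min(2)
m=(sat<14)&(I.min(2)>95)&(I.max(2)<185); m[:, :320]=0;m[:95]=0;m[170:]=0;m[:,392:]=0
P,a=rect(m,(357,131)); P=ray(P,K,T,.045); print('tray side',a,fit(P)); 
C=cv2.boxPoints(cv2.minAreaRect((P[:,:2]*1000).astype(np.float32)));print(C)
c=d['scene'];I=c['pixels'].astype(int);K,T=c['intrinsics'],c['extrinsics']
P,a=rect(I.min(2)>215,(243,203)); P=ray(P,K,T,.118); print('lid scene',a,fit(P))
sat=I.max(2)-I.min(2)
for p in [(345,300),(378,330),(345,330),(410,330),(378,370),(362,287)]: print(p,I[p[1],p[0]])
m=(sat<20)&(I.min(2)>70)&(I.max(2)<200); m[:275]=0;m[:,:330]=0;m[:,425:]=0
P,a=rect(m,(378,330)); P=ray(P,K,T,.045); print('tray scene',a,fit(P))
cv2.imwrite('pics/crop2.png',cv2.resize(np.hstack([d['scene']['pixels'][260:400,320:440],d['scene']['pixels'][150:290,200:370]]),None,fx=2.7,fy=2.7,interpolation=cv2.INTER_NEAREST))
```

```text
lid side 1944 (array([0.485 , 0.0093]), (107.29450225830078, 175.1695098876953), 3.0153815746307373)
tray side 1447 (array([ 0.522 , -0.4048]), (197.42718505859375, 137.587158203125), 53.10441589355469)
[[ 407.6862 -442.4347]
 [ 517.7189 -525.0363]
 [ 636.246  -367.1477]
 [ 526.2133 -284.5461]]
lid scene 1059 (array([0.4861, 0.0054]), (106.44818878173828, 174.0962677001953), 2.7261016368865967)
(345, 300) [167 167 164]
(378, 330) [165 164 164]
(345, 330) [164 165 164]
(410, 330) [165 162 164]
(378, 370) [ 98  98 103]
(362, 287) [167 161 163]
tray scene 7001 (array([ 0.5309, -0.4315]), (225.79542541503906, 151.7848663330078), 54.544212341308594)
```

View pics/crop2.png

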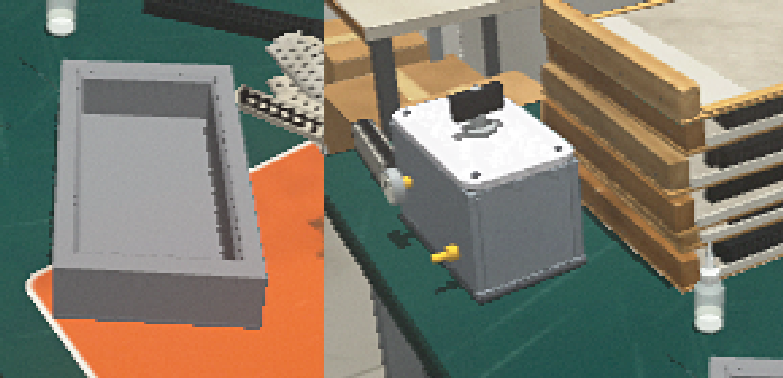

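```bash
cat >> h.py <<'E'
from rig import telemetry, eyes, order, bot
def goto(p,yaw):  # yaw = direction (deg) of tool y in world, tool down
    s=telemetry.read_state();R=np.array(s['tcp_rot']);a=np.radians(yaw)
    y=np.array([np.cos(a),np.sin(a),0]);z=np.array([0,0,-1.]);G=np.c_[np.cross(y,z),y,z]
    rv=cv2.Rodrigues(R.T@G)[0].ravel()
    print('t',s['time_s'],'pos',np.array(s['position']),'yaw',np.degrees(np.arctan2(R[1,1],R[0,1])),'F',np.array(s['force']),'M',np.array(s['moment']),'j6',s['joint_positions'][5],'op',s['opening'])
    print('shift',R.T@(np.array(p)-s['position']),'turn',rv)
E
python3 -c "
from h import *
goto([.485,.007,.27],-87)"
```

```text
t 0.15 pos [0.2464 0.5738 0.2218] yaw 66.75137113367263 F [-0.196   0.4912 -0.7895] M [-0.0037  0.0219 -0.0472] j6 -10.227501996880724 op 0.9982778171653647
shift [-0.443  -0.4267 -0.0476] turn [-0.0009  0.0021  2.6835]
```

servo_tool:
  targets:
    - [[-0.443,-0.427,-0.048],[0,0,2.68]]
    - [[-0.443,-0.427,-0.048],[0,0,2.68]]
    - [[-0.443,-0.427,-0.048],[0,0,2.68]]
    - [[-0.443,-0.427,-0.048],[0,0,2.68]]
    - [[-0.443,-0.427,-0.048],[0,0,2.68]]
    - [[-0.443,-0.427,-0.048],[0,0,2.68]]
    - [[-0.443,-0.427,-0.048],[0,0,2.68]]
    - [[-0.443,-0.427,-0.048],[0,0,2.68]]
    - [[-0.443,-0.427,-0.048],[0,0,2.68]]
    - [[-0.443,-0.427,-0.048],[0,0,2.68]]
    - [[-0.443,-0.427,-0.048],[0,0,2.68]]
    - [[-0.443,-0.427,-0.048],[0,0,2.68]]
  gripper: 0.087

```text
time_s: 1.65
position: [0.4852, 0.006, 0.2702]
tcp_rot: [[0.888, 0.459, -0.001], [0.459, -0.888, 0.0], [-0.001, -0.001, -1.0]]
force: [-0.2, -0.0, -0.5]
opening: 0.998
```

```bash
python3 -c "
from h import *
goto([.50,-.39,.27],-87)"
```

```text
t 1.65 pos [0.4852 0.006  0.2702] yaw -62.65393932887963 F [-0.1769 -0.0252 -0.5417] M [-0.1296  0.1406 -0.0139] j6 50.12647433715698 op 0.99841620603209
shift [-0.1687  0.3585  0.0001] turn [-0.0005  0.0007  0.4249]
```

servo_tool:
  targets:
    - [[-0.169,0.358,0],[0,0,0.42]]
    - [[-0.169,0.358,0],[0,0,0.42]]
    - [[-0.169,0.358,0],[0,0,0.42]]
    - [[-0.169,0.358,0],[0,0,0.42]]
    - [[-0.169,0.358,0],[0,0,0.42]]
    - [[-0.169,0.358,0],[0,0,0.42]]
    - [[-0.169,0.358,0],[0,0,0.42]]
    - [[-0.169,0.358,0],[0,0,0.42]]
    - [[-0.169,0.358,0],[0,0,0.42]]

```text
time_s: 2.78
position: [0.5027, -0.3862, 0.2702]
tcp_rot: [[0.998, 0.067, -0.001], [0.067, -0.998, 0.002], [-0.001, -0.002, -1.0]]
force: [-0.2, 0.3, 0.1]
opening: 1.001
```

```bash
cat >> h.py <<'E'
def wrist(name):
    s=telemetry.read_state();c=eyes.capture('wrist');E=np.eye(4);E[:3,:3]=s['tcp_rot'];E[:3,3]=s['position']
    T=E@c['T_tool_cam'];cv2.imwrite(f'pics/{name}.png',c['pixels']);np.savez(name,I=c['pixels'],K=c['intrinsics'],T=T)
    return c['pixels'].astype(int),np.array(c['intrinsics']),T
E
python3 -c "
from h import *
I,K,T=wrist('w1');print(T)
goto([.485,.006,.27],-87)"
```

```text
[[ 0.0674 -0.9514 -0.3005  0.5852]
 [-0.9977 -0.0648 -0.0186 -0.3805]
 [-0.0018  0.3011 -0.9536  0.4332]
 [ 0.      0.      0.      1.    ]]
t 2.825 pos [ 0.5029 -0.3861  0.2705] yaw -86.12320078703029 F [-0.101   0.2394 -0.2964] M [-0.0183  0.193   0.0096] j6 38.50213519133902 op 1.0027932548369323
shift [ 0.0087 -0.3924  0.0011] turn [-0.0016  0.0007  0.0153]
```

View pics/w1.png

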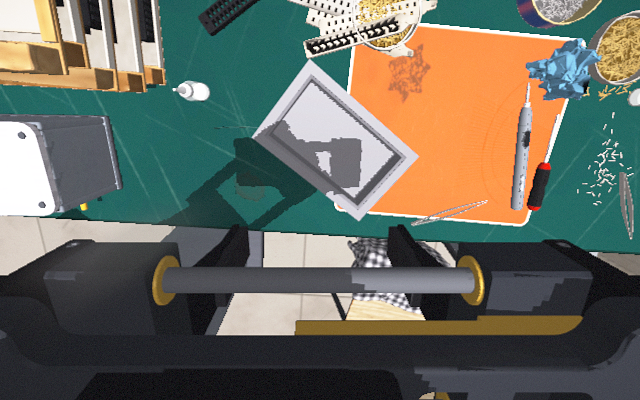

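The wrist view shows the tray whole, with rim corners near (312,62), (418,157), (360,220) and (252,138). The shadow on it comes from the gripper.

Run:
```python
from h import *
z=np.load('w1.npz');I=z['I'].astype(int);K,T=z['K'],z['T']
C=np.array([(312,62),(418,157),(360,220),(252,138)],float)
P=ray(C,K,T,.045);print(P[:,:2],P.mean(0)); print(np.linalg.norm(np.diff(P[[0,1,2,3,0]],axis=0),axis=1))
# edges: fit the 4 outer rim lines from gradient points near each predicted side
g=cv2.GaussianBlur(z['I'],(3,3),0).astype(float)
for n in range(4):
    a,b=C[n],C[(n+1)%4];t=(b-a)/np.linalg.norm(b-a);nn=np.array([t[1],-t[0]])
    prof=[]
    for u in np.linspace(.1,.9,9):
        q=a+u*(b-a); row=[I[int(round(y)),int(round(x))].tolist() for x,y in (q+nn*k for k in range(-9,7,2))]
        prof.append([int(np.mean(r)) for r in row])
    print(n,nn);print(np.array(prof))
cv2.imwrite('pics/w1c.png',cv2.resize(z['I'][50:230,240:430],None,fx=3.3,fy=3.3,interpolation=cv2.INTER_NEAREST))
```

```text
[[ 0.6311 -0.3694]
 [ 0.5218 -0.5214]
 [ 0.4236 -0.4527]
 [ 0.5323 -0.2948]] [ 0.5272 -0.4096  0.045 ]
[0.1872 0.1199 0.1917 0.1238]
0 [ 0.6674 -0.7447]
[[226 229 229 228 230 181  77  81]
 [193 228 228 227 229 127  81  80]
 [212 229 228 227 227 210  63 236]
 [172 226 226 226 227 194 158 162]
 [156 230 224 225 226 193 158 159]
 [132 225 223 223 224 192 158 158]
 [165 228 224 225 226 207 158 161]
 [160 225 224 222 223 206 161 160]
 [161 223 221 222 222 225 160 162]]
1 [0.7357 0.6773]
[[198 222 222 223 222 161 161 162]
 [180 221 221 222 198 163 162 159]
 [168 222 221 221 224 162 164 162]
 [184 221 222 223 192 162 159 159]
 [187 220 221 221 211 160 163 163]
 [200 221 220 221 224 159 158 161]
 [197 221 220 220 205 157 160 159]
 [152 224 219 220 203 158 161 167]
 [200 218 218 220 192  77  83  87]]
2 [-0.6047  0.7964]
[[184 200 218 219 218 209  72  83]
 [183 198 220 218 219 209 224 162]
 [109 107 212 219 221 184  80  81]
 [110 113 113 113 116  68  45  43]
 [112 111 115 115 114  55  48  42]
 [107 116 114 117 116  55  43  49]
 [109 115 114 115 112  70  47  47]
 [111 115 115 116 108  51  47  51]
 [113 112 117 114 118  49  42  46]]
3 [-0.7849 -0.6196]
[[108 116 113 185 226 214  79 105]
 [102 113 141 224 222 219  91  79]
 [117 216 225 223 225 227  93  81]
 [187 216 227 226 224 228 183  75]
 [190 220 226 226 226 227 194  76]
 [187 196 227 227 228 227 226  77]
 [180 199 230 226 227 228 229  73]
 [153 182 230 227 228 227 231  70]
 [215 196 222 228 227 229 232  95]]
```

View pics/w1c.png

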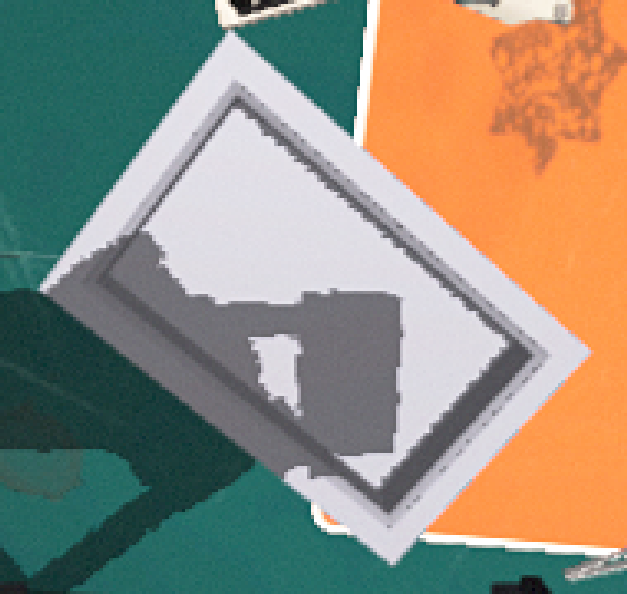

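servo_tool:
  targets:
    - [[0.009,-0.392,0],[0,0,0.015]]
    - [[0.009,-0.392,0],[0,0,0.015]]
    - [[0.009,-0.392,0],[0,0,0.015]]
    - [[0.009,-0.392,0],[0,0,0.015]]
    - [[0.009,-0.392,0],[0,0,0.015]]
    - [[0.009,-0.392,0],[0,0,0.015]]
    - [[0.009,-0.392,0],[0,0,0.015]]
    - [[0.009,-0.392,0],[0,0,0.015]]
    - [[0.009,-0.392,0],[0,0,0.015]]

```text
time_s: 3.95
position: [0.4863, 0.0025, 0.2708]
tcp_rot: [[0.999, 0.05, 0.001], [0.05, -0.999, -0.001], [0.001, 0.001, -1.0]]
force: [-0.5, 0.2, -0.2]
opening: 1.001
```

```bash
python3 -c "
from h import *
I,K,T=wrist('w2')
goto([.485,.006,.2],-87)"
```

```text
t 4.0 pos [0.4864 0.0021 0.2707] yaw -87.16945802234166 F [0.1237 0.2837 0.2619] M [-0.0993  0.078   0.0388] j6 74.2539948582466 op 0.9992467051409133
shift [-0.0012 -0.004   0.0706] turn [ 0.0007 -0.0004 -0.003 ]
```

View pics/w2.png

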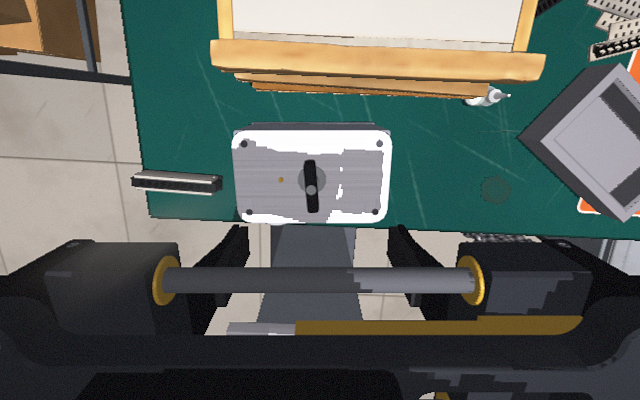

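The wrist view shows the lid at x 233–392, y 128–222, the bar at (309,160)–(313,213), and the stack front at row ~80. The harmonica is at (176,183) and the dropper at (488,97).

```bash
cat > m.py <<'E'
from h import *
def quad(f,C,zz,lo=-5,hi=6):
    z=np.load(f);K,T=z['K'],z['T'];g=cv2.GaussianBlur(z['I'],(0,0),.8).astype(np.float32);C=np.array(C,float)
    L=[]
    for n in range(4):
        a,b=C[n],C[(n+1)%4];t=(b-a)/np.linalg.norm(b-a);nn=np.array([t[1],-t[0]]);ks=np.arange(lo,hi,.25);q=[]
        for u in np.linspace(.12,.88,40):
            p=(a+u*(b-a)+nn*ks[:,None]).astype(np.float32)
            v=cv2.remap(g,p[None,:,0].copy(),p[None,:,1].copy(),cv2.INTER_LINEAR)[0]
            q.append(p[np.argmax(np.linalg.norm(v[4:]-v[:-4],axis=1))+2])
        W=ray(q,K,T,zz)[:,:2];vx,vy,x,y=cv2.fitLine(W.astype(np.float32),cv2.DIST_HUBER,0,.0005,.0005).ravel()
        r=np.abs((W-[x,y])@[-vy,vx]);L.append(np.cross([vx,vy,0],[0,0,1.])[:2].tolist()+[0]);L[-1][2]=-(L[-1][0]*x+L[-1][1]*y);print('side',n,'ang',np.degrees(np.arctan2(vy,vx)),'med res mm',1e3*np.median(r))
    P=np.array([np.linalg.solve([L[i-1][:2],L[i][:2]],[-L[i-1][2],-L[i][2]]) for i in range(4)])
    print(P,'centre',P.mean(0),'sides',np.linalg.norm(P-np.roll(P,-1,0),axis=1))
E
python3 - <<'E'
from m import *
quad('w1.npz',[(312,60.5),(419,157),(359,221),(251,138)],.045)
quad('w2.npz',[(234,129),(388,129),(392,222),(233,221)],.118)
z=np.load('w2.npz');I=z['I'].astype(int);K,T=z['K'],z['T']
m=(I.max(2)<60);m[:140]=0;m[216:]=0;m[:,295:]=m[:,295:];m[:,:290]=0;m[:,335:]=0
P,a=rect(m,(311,175));print('bar px',P.min(0),P.max(0),a,'top plane',fit(ray(P,K,T,.160)))
print('bar ends', ray([(309,160),(313,213)],K,T,.16))
print('stack', ray([(380,40),(380,76),(380,92)],K,T,.21)[:,:2],'desk-level',ray([(380,97)],K,T,0)[:,:2])
cv2.imwrite('pics/w2c.png',cv2.resize(z['I'][118:233,222:402],None,fx=4.4,fy=4.4,interpolation=cv2.INTER_NEAREST))
E
```

```text
side 0 ang 54.43872 med res mm 0.13158320475494056
side 1 ang -35.317905 med res mm 0.18167806205964962
side 2 ang 54.570282 med res mm 0.18974186600018572
side 3 ang -35.35228 med res mm 0.11855127471635711
[[ 0.6354 -0.3656]
 [ 0.5232 -0.5224]
 [ 0.4218 -0.4505]
 [ 0.5336 -0.2934]] centre [ 0.5285 -0.408 ] sides [0.1928 0.1244 0.1929 0.1248]
side 0 ang -87.08739 med res mm 7.498102653643727e-06
side 1 ang 3.149676 med res mm 0.21883956233279228
side 2 ang -87.0435 med res mm 0.10922996955490025
side 3 ang 2.9353902 med res mm 0.25961951930015664
[[ 0.5352  0.1008]
 [ 0.5442 -0.0758]
 [ 0.4352 -0.0818]
 [ 0.426   0.0952]] centre [0.4852 0.0096] sides [0.1768 0.1092 0.1772 0.1093]
bar px [304. 160.] [318. 212.] 504 top plane (array([0.4876, 0.0097]), (54.3245849609375, 11.699667930603027), 7.1403422355651855)
bar ends [[0.5145 0.0128 0.16  ]
 [0.4597 0.0064 0.16  ]]
stack [[ 0.6122 -0.0345]
 [ 0.5888 -0.0372]
 [ 0.5779 -0.0385]] desk-level [[ 0.5798 -0.0822]]
```

View pics/w2c.png

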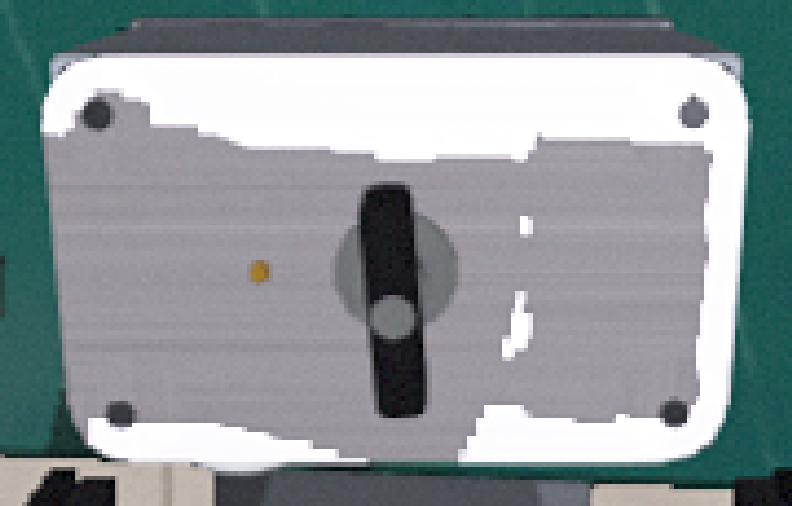

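The measured sizes match: the tray is 193x124.5 mm and the lid 177x109 mm. The tray centre is (0.5285, -0.408) with its long axis at 54.5°. The lid is at (0.4855, 0.0095) with its y axis at 93.0°, and the bar is at ~7° (tap ≈ 0.07).

```bash
python3 -c "
from h import *
goto([.4855,.0095,.134],-83.1)"
```

```text
t 4.0 pos [0.4864 0.0021 0.2707] yaw -87.16945802234166 F [0.1237 0.2837 0.2619] M [-0.0993  0.078   0.0388] j6 74.2539948582466 op 0.9992467051409133
shift [-0.0006 -0.0076  0.1366] turn [ 0.0007 -0.0004 -0.071 ]
```

servo_tool:
  targets:
    - [[-0.001,-0.007,0.04],[0,0,-0.07]]
    - [[-0.001,-0.007,0.08],[0,0,-0.07]]
    - [[-0.001,-0.007,0.11],[0,0,-0.07]]
    - [[-0.001,-0.007,0.125],[0,0,-0.07]]
    - [[-0.001,-0.007,0.137],[0,0,-0.07]]
    - [[-0.001,-0.007,0.137],[0,0,-0.07]]
    - [[-0.001,-0.007,0.137],[0,0,-0.07]]

```text
time_s: 4.88
position: [0.4853, 0.0097, 0.134]
tcp_rot: [[0.993, 0.12, 0.001], [0.12, -0.993, -0.0], [0.001, 0.0, -1.0]]
force: [-0.2, -0.0, -0.3]
opening: 0.997
```

```bash
python3 -c "
from h import *
goto([.4855,.0095,.134],-83.1)"
```

```text
t 4.875 pos [0.4853 0.0097 0.134 ] yaw -83.12211440117063 F [-0.1577 -0.0411 -0.2631] M [-0.0585  0.1685  0.023 ] j6 71.05141814055561 op 0.9973719876430822
shift [0.0002 0.0002 0.    ] turn [ 0.0004 -0.0011 -0.0004]
```

Close on the bar.

servo_tool:
  targets:
    - [[0,0,0],[0,0,0]]
    - [[0,0,0],[0,0,0]]
    - [[0,0,0],[0,0,0]]
    - [[0,0,0],[0,0,0]]
    - [[0,0,0],[0,0,0]]
    - [[0,0,0],[0,0,0]]
    - [[0,0,0],[0,0,0]]
    - [[0,0,0],[0,0,0]]
  gripper: 0

```text
time_s: 5.88
position: [0.4848, 0.01, 0.1335]
tcp_rot: [[0.993, 0.121, 0.0], [0.121, -0.993, -0.0], [0.0, 0.0, -1.0]]
force: [-0.2, -0.3, -0.2]
opening: 0.173
```

```bash
python3 -c "
from h import *
goto([.4855,.0095,.134],-63.1)"
```

```text
t 5.875 pos [0.4848 0.01   0.1335] yaw -83.0648848212831 F [-0.2345 -0.3168 -0.1891] M [-0.0312  0.2427 -0.013 ] j6 71.05507341772537 op 0.1732897545177699
shift [ 0.0007  0.0006 -0.0005] turn [ 0.0004  0.     -0.3485]
```

servo_tool:
  targets:
    - [[0,0,0],[0,0,0]]
    - [[0,0,0],[0,0,0]]
    - [[0,0,0],[0,0,0]]

```text
time_s: 6.25
position: [0.4848, 0.0101, 0.1336]
tcp_rot: [[0.993, 0.121, 0.0], [0.121, -0.993, -0.0], [0.0, 0.0, -1.0]]
force: [-0.2, -1.4, -0.8]
opening: 0.145
```

servo_tool:
  targets:
    - [[0,0,0],[0,0,-0.06]]
    - [[0,0,0],[0,0,-0.12]]
    - [[0,0,0],[0,0,-0.18]]
    - [[0,0,0],[0,0,-0.24]]
    - [[0,0,0],[0,0,-0.3]]
    - [[0,0,0],[0,0,-0.3]]

```text
time_s: 7.0
position: [0.4848, 0.01, 0.1336]
tcp_rot: [[0.913, 0.408, 0.0], [0.408, -0.913, -0.0], [0.0, 0.0, -1.0]]
force: [-0.3, -1.7, -0.6]
opening: 0.148
```

servo_tool:
  targets:
    - [[0,0,-0.0005],[0,0,0]]
    - [[0,0,-0.001],[0,0,0]]
    - [[0,0,-0.0015],[0,0,0]]
    - [[0,0,-0.002],[0,0,0]]

```text
time_s: 7.5
position: [0.4844, 0.0103, 0.1345]
tcp_rot: [[0.913, 0.408, -0.001], [0.408, -0.913, 0.0], [-0.001, -0.001, -1.0]]
force: [3.9, -1.7, -18.6]
opening: 0.144
```

```bash
python3 -c "
from h import *
goto([.4855,.0095,.134],-63.1)"
```

```text
t 7.5 pos [0.4844 0.0103 0.1345] yaw -65.90223310316398 F [  3.9103  -1.7385 -18.6218] M [-0.4063 -0.4789 -0.0957] j6 53.87057570475684 op 0.14414135842246498
shift [0.0007 0.0012 0.0005] turn [-0.0008  0.0009 -0.0489]
```

servo_tool:
  targets:
    - [[0,0,0.002],[0,0,0]]
    - [[0,0,0.002],[0,0,-0.06]]
    - [[0,0,0.002],[0,0,-0.06]]
    - [[0,0,0.001],[0,0,-0.06]]
    - [[0,0,0],[0,0,-0.06]]
    - [[0,0,0],[0,0,-0.06]]

```text
time_s: 8.25
position: [0.4847, 0.0102, 0.1346]
tcp_rot: [[0.887, 0.462, -0.001], [0.462, -0.887, 0.0], [-0.001, -0.0, -1.0]]
force: [4.1, -2.4, -20.4]
opening: 0.146
```

servo_tool:
  targets:
    - [[0,0,0.002],[0,0,0]]
    - [[0,0,0.002],[0,0,-0.06]]
    - [[0,0,0.002],[0,0,-0.06]]
    - [[0,0,0.001],[0,0,-0.06]]
    - [[0,0,0],[0,0,-0.06]]
    - [[0,0,0],[0,0,-0.06]]

```text
time_s: 9.0
position: [0.4846, 0.0102, 0.1346]
tcp_rot: [[0.858, 0.514, -0.001], [0.514, -0.858, 0.0], [-0.001, -0.001, -1.0]]
force: [4.3, -3.3, -23.8]
opening: 0.143
```

servo_tool:
  targets:
    - [[0,0,0.002],[0,0,0]]
    - [[0,0,0.002],[0,0,-0.06]]
    - [[0,0,0.002],[0,0,-0.06]]
    - [[0,0,0.001],[0,0,-0.06]]
    - [[0,0,0.0005],[0,0,-0.06]]
    - [[0,0,0.0005],[0,0,-0.06]]

```text
time_s: 9.75
position: [0.4845, 0.0102, 0.1345]
tcp_rot: [[0.825, 0.565, -0.001], [0.565, -0.825, 0.0], [-0.001, -0.001, -1.0]]
force: [2.8, -2.1, -19.9]
opening: 0.147
```

servo_tool:
  targets:
    - [[0,0,0.0015],[0,0,0]]
    - [[0,0,0.0015],[0,0,-0.06]]
    - [[0,0,0.0015],[0,0,-0.06]]
    - [[0,0,0.0005],[0,0,-0.06]]
    - [[0,0,0],[0,0,-0.06]]
    - [[0,0,0],[0,0,-0.06]]

```text
time_s: 10.5
position: [0.4846, 0.0102, 0.1345]
tcp_rot: [[0.79, 0.613, -0.001], [0.613, -0.79, 0.0], [-0.0, -0.0, -1.0]]
force: [3.1, -2.9, -20.0]
opening: 0.145
```

servo_tool:
  targets:
    - [[0,0,0.0015],[0,0,0]]
    - [[0,0,0.0015],[0,0,0]]

```text
time_s: 10.75
position: [0.4848, 0.0102, 0.1342]
tcp_rot: [[0.789, 0.614, 0.0], [0.614, -0.789, -0.0], [0.0, 0.0, -1.0]]
force: [-0.2, -3.6, -8.1]
opening: 0.146
```

servo_tool:
  targets:
    - [[0,0,0],[0,0,0]]
    - [[0,0,0],[0,0,0]]
    - [[0,0,-0.005],[0,0,0]]
    - [[0,0,-0.01],[0,0,0]]
    - [[0,0,-0.01],[0,0,0]]
  gripper: 0.03

```text
time_s: 11.38
position: [0.4852, 0.0103, 0.1443]
tcp_rot: [[0.789, 0.614, 0.002], [0.614, -0.789, -0.0], [0.001, 0.001, -1.0]]
force: [0.4, 0.6, -0.1]
opening: 0.343
```

servo_tool:
  targets:
    - [[0,0,0],[0,0,0]]
    - [[0,0,0],[0,0,0]]
    - [[0,0,0],[0,0,0]]
    - [[0,0,0],[0,0,0]]
    - [[0,0,0],[0,0,0]]
  gripper: 0

```text
time_s: 12.0
position: [0.4848, 0.01, 0.1434]
tcp_rot: [[0.79, 0.614, -0.0], [0.614, -0.79, -0.0], [-0.0, 0.0, -1.0]]
force: [0.4, -1.5, -2.2]
opening: 0.136
```

servo_tool:
  targets:
    - [[0,0,0],[0,0,-0.06]]
    - [[0,0,0],[0,0,-0.06]]
    - [[0,0,-0.001],[0,0,-0.06]]
    - [[0,0,-0.0015],[0,0,-0.06]]
    - [[0,0,-0.0015],[0,0,-0.06]]

```text
time_s: 12.62
position: [0.4841, 0.0103, 0.144]
tcp_rot: [[0.751, 0.66, -0.002], [0.66, -0.751, 0.0], [-0.001, -0.001, -1.0]]
force: [3.1, -1.7, -16.3]
opening: 0.135
```

servo_tool:
  targets:
    - [[0,0,0.0015],[0,0,0]]
    - [[0,0,0.0015],[0,0,-0.06]]
    - [[0,0,0.0015],[0,0,-0.06]]
    - [[0,0,0.0005],[0,0,-0.06]]
    - [[0,0,0],[0,0,-0.06]]
    - [[0,0,0],[0,0,-0.06]]

```text
time_s: 13.38
position: [0.4843, 0.0103, 0.144]
tcp_rot: [[0.711, 0.704, -0.001], [0.704, -0.711, 0.0], [-0.001, -0.001, -1.0]]
force: [2.6, -2.1, -22.8]
opening: 0.134
```

servo_tool:
  targets:
    - [[0,0,0.0015],[0,0,0]]
    - [[0,0,0.0015],[0,0,-0.06]]
    - [[0,0,0.0015],[0,0,-0.06]]
    - [[0,0,0.0005],[0,0,-0.06]]
    - [[0,0,0],[0,0,-0.06]]
    - [[0,0,0],[0,0,-0.06]]

```text
time_s: 14.12
position: [0.4845, 0.0102, 0.1441]
tcp_rot: [[0.667, 0.745, -0.001], [0.745, -0.667, 0.0], [-0.001, -0.001, -1.0]]
force: [2.9, -3.1, -24.8]
opening: 0.138
```

servo_tool:
  targets:
    - [[0,0,0.002],[0,0,0]]
    - [[0,0,0.002],[0,0,-0.06]]
    - [[0,0,0.002],[0,0,-0.06]]
    - [[0,0,0.001],[0,0,-0.06]]
    - [[0,0,0.0005],[0,0,-0.06]]
    - [[0,0,0.0005],[0,0,-0.06]]

```text
time_s: 14.88
position: [0.485, 0.0101, 0.144]
tcp_rot: [[0.621, 0.784, 0.0], [0.784, -0.621, -0.0], [0.0, 0.0, -1.0]]
force: [3.4, -4.2, -20.6]
opening: 0.134
```

servo_tool:
  targets:
    - [[0,0,0.0015],[0,0,0]]
    - [[0,0,0.0015],[0,0,-0.06]]
    - [[0,0,0.0015],[0,0,-0.06]]
    - [[0,0,0.0005],[0,0,-0.06]]
    - [[0,0,0],[0,0,-0.06]]
    - [[0,0,0],[0,0,-0.06]]

```text
time_s: 15.62
position: [0.4845, 0.0102, 0.144]
tcp_rot: [[0.573, 0.82, -0.001], [0.82, -0.573, 0.0], [-0.0, -0.001, -1.0]]
force: [2.0, -4.5, -16.8]
opening: 0.134
```

servo_tool:
  targets:
    - [[0,0,0.0015],[0,0,0]]
    - [[0,0,0.0015],[0,0,-0.06]]
    - [[0,0,0.0015],[0,0,-0.06]]
    - [[0,0,0.0005],[0,0,-0.06]]
    - [[0,0,0],[0,0,-0.06]]
    - [[0,0,0],[0,0,-0.06]]

```text
time_s: 16.38
position: [0.4846, 0.0102, 0.144]
tcp_rot: [[0.523, 0.852, -0.001], [0.852, -0.523, 0.0], [-0.0, -0.001, -1.0]]
force: [0.8, -4.1, -14.5]
opening: 0.131
```

servo_tool:
  targets:
    - [[0,0,0.0015],[0,0,0]]
    - [[0,0,0.0015],[0,0,-0.06]]
    - [[0,0,0.0015],[0,0,-0.06]]
    - [[0,0,0.0005],[0,0,-0.06]]
    - [[0,0,0],[0,0,-0.06]]
    - [[0,0,0],[0,0,-0.06]]

```text
time_s: 17.12
position: [0.4848, 0.0101, 0.144]
tcp_rot: [[0.471, 0.882, 0.0], [0.882, -0.471, -0.0], [-0.0, 0.0, -1.0]]
force: [1.1, -4.5, -11.6]
opening: 0.134
```

servo_tool:
  targets:
    - [[0,0,0.0015],[0,0,0]]
    - [[0,0,0.0015],[0,0,-0.06]]
    - [[0,0,0.0015],[0,0,-0.06]]
    - [[0,0,0.0005],[0,0,-0.06]]
    - [[0,0,0],[0,0,-0.06]]
    - [[0,0,0],[0,0,-0.06]]

```text
time_s: 17.88
position: [0.4848, 0.0102, 0.144]
tcp_rot: [[0.417, 0.909, -0.0], [0.909, -0.417, 0.0], [-0.0, -0.0, -1.0]]
force: [1.2, -4.9, -11.2]
opening: 0.136
```

```bash
python3 -c "
from h import *
goto([.4855,.0095,.144],-63.1)"
```

```text
t 17.875 pos [0.4848 0.0102 0.144 ] yaw -24.66680156463838 F [  1.2392  -4.8857 -11.2172] M [-0.9894 -0.1433 -0.0564] j6 12.637875462304585 op 0.13598932164176147
shift [-0.0003  0.001  -0.    ] turn [-0.0002  0.0001  0.6708]
```

servo_tool:
  targets:
    - [[0,0,0.0015],[0,0,0]]
    - [[0,0,0.0015],[0,0,-0.06]]
    - [[0,0,0.0015],[0,0,-0.06]]
    - [[0,0,0.0005],[0,0,-0.06]]
    - [[0,0,-0.0005],[0,0,-0.06]]
    - [[0,0,-0.0005],[0,0,-0.06]]

```text
time_s: 18.62
position: [0.4845, 0.0103, 0.1441]
tcp_rot: [[0.362, 0.932, -0.001], [0.932, -0.362, 0.0], [-0.0, -0.001, -1.0]]
force: [0.1, -4.4, -12.5]
opening: 0.129
```

servo_tool:
  targets:
    - [[0,0,0.002],[0,0,0]]
    - [[0,0,0.002],[0,0,-0.06]]
    - [[0,0,0.002],[0,0,-0.06]]
    - [[0,0,0.0005],[0,0,-0.06]]
    - [[0,0,0],[0,0,-0.06]]
    - [[0,0,0],[0,0,-0.06]]

```text
time_s: 19.38
position: [0.4845, 0.0104, 0.1444]
tcp_rot: [[0.305, 0.952, -0.001], [0.952, -0.305, 0.0], [0.0, -0.001, -1.0]]
force: [0.7, -3.6, -13.5]
opening: 0.136
```

servo_tool:
  targets:
    - [[0,0,0.002],[0,0,0]]
    - [[0,0,0.002],[0,0,-0.06]]
    - [[0,0,0.002],[0,0,-0.06]]
    - [[0,0,0.0005],[0,0,-0.06]]
    - [[0,0,0],[0,0,-0.06]]
    - [[0,0,0],[0,0,-0.06]]

```text
time_s: 20.12
position: [0.4848, 0.0104, 0.1451]
tcp_rot: [[0.248, 0.969, 0.0], [0.969, -0.248, 0.0], [0.0, 0.0, -1.0]]
force: [0.1, -2.2, -5.8]
opening: 0.137
```

servo_tool:
  targets:
    - [[0,0,0.002],[0,0,0]]
    - [[0,0,0.002],[0,0,-0.06]]
    - [[0,0,0.002],[0,0,-0.06]]
    - [[0,0,0.0005],[0,0,-0.06]]
    - [[0,0,0],[0,0,-0.06]]
    - [[0,0,0],[0,0,-0.06]]

```text
time_s: 20.88
position: [0.4847, 0.0104, 0.1448]
tcp_rot: [[0.189, 0.982, -0.0], [0.982, -0.189, 0.0], [0.0, -0.0, -1.0]]
force: [0.2, -1.9, -4.7]
opening: 0.134
```

servo_tool:
  targets:
    - [[0,0,-0.001],[0,0,0]]
    - [[0,0,-0.002],[0,0,0]]
    - [[0,0,-0.002],[0,0,0]]

```text
time_s: 21.25
position: [0.4844, 0.0103, 0.147]
tcp_rot: [[0.189, 0.982, -0.001], [0.982, -0.189, 0.0], [0.0, -0.001, -1.0]]
force: [0.5, -1.4, -4.4]
opening: 0.13
```

servo_tool:
  targets:
    - [[0,0,-0.002],[0,0,0]]
    - [[0,0,-0.004],[0,0,0]]
    - [[0,0,-0.006],[0,0,0]]
    - [[0,0,-0.008],[0,0,0]]
    - [[0,0,-0.01],[0,0,0]]
    - [[0,0,-0.012],[0,0,0]]
    - [[0,0,-0.012],[0,0,0]]

```text
time_s: 22.12
position: [0.4848, 0.0103, 0.1593]
tcp_rot: [[0.189, 0.982, 0.0], [0.982, -0.189, 0.0], [0.0, 0.0, -1.0]]
force: [-0.2, 0.2, -4.1]
opening: 0.133
```

```bash
python3 -c "
from h import *
c=eyes.capture('scene');cv2.imwrite('pics/s2.png',cv2.resize(c['pixels'][120:290,190:390],None,fx=3.4,fy=3.4))
goto([.4855,.0095,.30],-10.9)"
```

```text
t 22.175 pos [0.4848 0.0103 0.1591] yaw -10.88836188233461 F [-0.4711 -0.1168 -2.8935] M [-0.0788  0.0602  0.0124] j6 -1.1401289732114275 op 0.13410071210845959
shift [-0.0006  0.0009 -0.1409] turn [ 0.0002 -0.0001  0.0002]
```

View pics/s2.png

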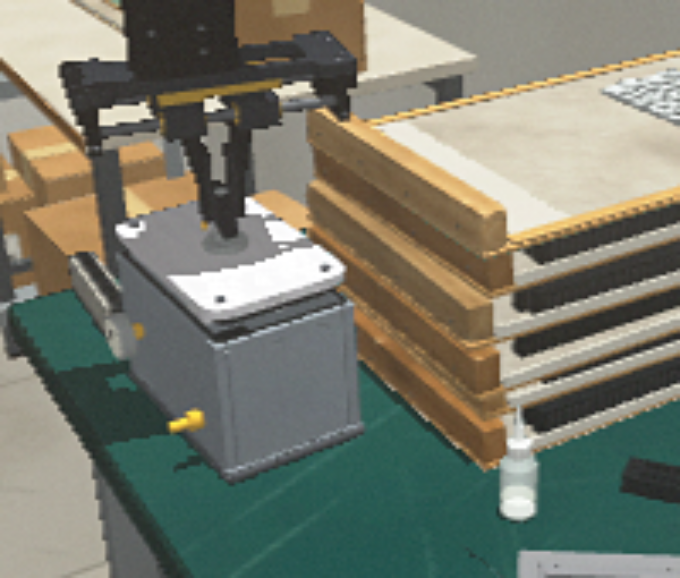

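The lid has come off the box level, with its plug visible under it at (280,315) in the crop. I'll lift it straight up.

servo_tool:
  targets:
    - [[0,0,-0.01],[0,0,0]]
    - [[0,0,-0.025],[0,0,0]]
    - [[0,0,-0.045],[0,0,0]]
    - [[0,0,-0.065],[0,0,0]]
    - [[0,0,-0.085],[0,0,0]]
    - [[0,0,-0.105],[0,0,0]]
    - [[0,0,-0.125],[0,0,0]]
    - [[0,0,-0.14],[0,0,0]]
    - [[0,0,-0.14],[0,0,0]]

```text
time_s: 23.3
position: [0.4853, 0.0102, 0.3005]
tcp_rot: [[0.189, 0.982, 0.003], [0.982, -0.189, -0.001], [-0.0, 0.003, -1.0]]
force: [-0.4, 0.2, -4.1]
opening: 0.136
```

```bash
python3 -c "
from h import *
goto([.45,-.20,.30],-30)
goto([.5285,-.408,.30],-49.4)"
```

```text
t 23.3 pos [0.4853 0.0102 0.3005] yaw -10.88457011288165 F [-0.4221  0.2339 -4.0837] M [-0.138   0.0694  0.0142] j6 -1.1379772002539144 op 0.13594556456643844
shift [-0.213   0.005   0.0006] turn [ 0.0035 -0.0006  0.3336]
t 23.3 pos [0.4853 0.0102 0.3005] yaw -10.88457011288165 F [-0.4221  0.2339 -4.0837] M [-0.138   0.0694  0.0142] j6 -1.1379772002539144 op 0.13594556456643844
shift [-0.4025  0.1214  0.001 ] turn [ 0.0034 -0.0012  0.6722]
```

servo_tool:
  targets:
    - [[-0.015,0.004,0],[0,0,0.03]]
    - [[-0.045,0.013,0],[0,0,0.08]]
    - [[-0.085,0.025,0],[0,0,0.15]]
    - [[-0.13,0.039,0],[0,0,0.22]]
    - [[-0.175,0.053,0],[0,0,0.3]]
    - [[-0.22,0.067,0],[0,0,0.38]]
    - [[-0.265,0.08,0],[0,0,0.45]]
    - [[-0.31,0.094,0],[0,0,0.52]]
    - [[-0.35,0.106,0],[0,0,0.59]]
    - [[-0.38,0.115,0],[0,0,0.64]]
    - [[-0.398,0.12,0],[0,0,0.67]]
    - [[-0.402,0.121,0],[0,0,0.672]]

```text
time_s: 24.8
position: [0.5268, -0.4084, 0.2978]
tcp_rot: [[0.76, 0.65, -0.002], [0.65, -0.76, 0.002], [-0.0, -0.002, -1.0]]
force: [-0.6, 0.5, -4.2]
opening: 0.135
```

```bash
cat > l.py <<'E'
from m import *
import sys
def lidside(name,ztop):
    c=eyes.capture('side');I=c['pixels'].astype(int);K,T=c['intrinsics'],c['extrinsics']
    cv2.imwrite(f'pics/{name}.png',c['pixels']);np.savez(name,I=c['pixels'],K=K,T=T)
    cv2.imwrite(f'pics/{name}c.png',cv2.resize(c['pixels'][50:200,270:450],None,fx=4,fy=4,interpolation=cv2.INTER_NEAREST))
E
python3 -c "
from l import *
goto([.5285,-.408,.30],-49.4)
lidside('s3',.274)"
```

```text
t 24.8 pos [ 0.5268 -0.4084  0.2978] yaw -49.484228393655904 F [-0.6339  0.4936 -4.1773] M [-0.0708  0.1569 -0.0487] j6 2.1151041050688084 op 0.13503167473465952
shift [ 0.0015  0.0008 -0.0022] turn [-0.0023  0.0001 -0.0015]
```

View pics/s3c.png

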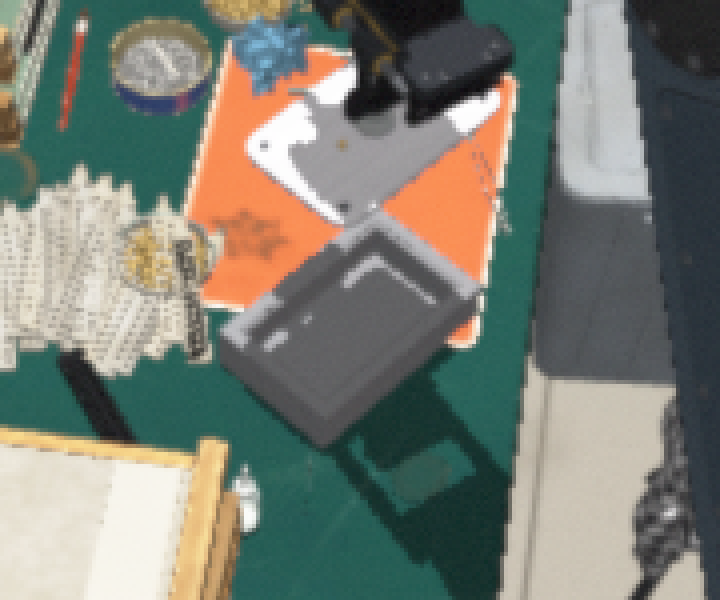

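```bash
cat > e.py <<'E'
from h import *
def edges(f,segs,zz,w=4):
    z=np.load(f);K,T=z['K'],z['T'];g=cv2.GaussianBlur(z['I'],(0,0),.7).astype(np.float32);out=[]
    for a,b in segs:
        a,b=np.array(a,float),np.array(b,float);t=(b-a)/np.linalg.norm(b-a);nn=np.array([t[1],-t[0]]);ks=np.arange(-w,w,.25);q=[]
        for u in np.linspace(0,1,30):
            p=(a+u*(b-a)+nn*ks[:,None]).astype(np.float32)
            v=cv2.remap(g,p[None,:,0].copy(),p[None,:,1].copy(),cv2.INTER_LINEAR)[0]
            q.append(p[np.argmax(np.linalg.norm(v[4:]-v[:-4],axis=1))+2])
        W=ray(q,K,T,zz)[:,:2];vx,vy,x,y=cv2.fitLine(W.astype(np.float32),cv2.DIST_HUBER,0,.0005,.0005).ravel()
        n=np.array([-vy,vx]);out.append((n,n@[x,y]));print('ang',np.degrees(np.arctan2(vy,vx))%180,'med mm',1e3*np.median(np.abs((W-[x,y])@n)))
    return out
E
python3 - <<'E'
from e import *
c=lambda x,y:(270+x/4-.4,50+y/4-.4)
L=edges('s3.npz',[(c(362,214),c(485,112)),(c(258,165),c(328,216))],.2665+.0078-.003)
P=np.linalg.solve(np.array([l[0] for l in L]),[l[1] for l in L])
a=np.radians(54.5);y=np.array([np.cos(a),np.sin(a)]);x=np.array([y[1],-y[0]])
print('corner',P); print('candidates', P+.054*-x-.088*y, [P+sx*.054*x+sy*.088*y for sx in(-1,1) for sy in (-1,1)])
E
```

```text
ang 55.134216 med mm 0.6725708729449535
ang 143.98276 med mm 0.3634858486801089
corner [ 0.5318 -0.3029]
candidates [ 0.4367 -0.3432] [array([ 0.4367, -0.3432]), array([ 0.5389, -0.1999]), array([ 0.5247, -0.4059]), array([ 0.6269, -0.2626])]
```

```bash
python3 -c "
from h import *
goto([.528,-.4075,.105],-49.4)"
```

```text
t 24.85 pos [ 0.527  -0.4078  0.298 ] yaw -49.437254720127854 F [-0.2773 -0.2687 -3.3886] M [-0.0664  0.0454  0.0608] j6 2.110941468815812 op 0.13712356387376679
shift [0.001  0.0008 0.193 ] turn [-0.002   0.     -0.0007]
```

servo_tool:
  targets:
    - [[0.001,0.001,0.015],[0,0,0]]
    - [[0.001,0.001,0.045],[0,0,0]]
    - [[0.001,0.001,0.08],[0,0,0]]
    - [[0.001,0.001,0.115],[0,0,0]]
    - [[0.001,0.001,0.15],[0,0,0]]
    - [[0.001,0.001,0.178],[0,0,0]]
    - [[0.001,0.001,0.193],[0,0,0]]
    - [[0.001,0.001,0.193],[0,0,0]]
    - [[0.001,0.001,0.193],[0,0,0]]

```text
time_s: 25.98
position: [0.5299, -0.408, 0.1073]
tcp_rot: [[0.759, 0.651, 0.002], [0.651, -0.759, -0.002], [0.0, 0.003, -1.0]]
force: [0.4, -0.7, -4.0]
opening: 0.135
```

```bash
python3 -c "
from l import *
goto([.528,-.4075,.085],-49.4)
lidside('s4',.08)"
```

```text
t 25.975 pos [ 0.5299 -0.408   0.1073] yaw -49.3637891475589 F [ 0.4466 -0.6825 -3.9573] M [-0.0896  0.0647 -0.011 ] j6 2.2138801622917104 op 0.13453892725750805
shift [-0.0011 -0.0017  0.0223] turn [ 0.0026 -0.0001  0.0006]
```

View pics/s4c.png

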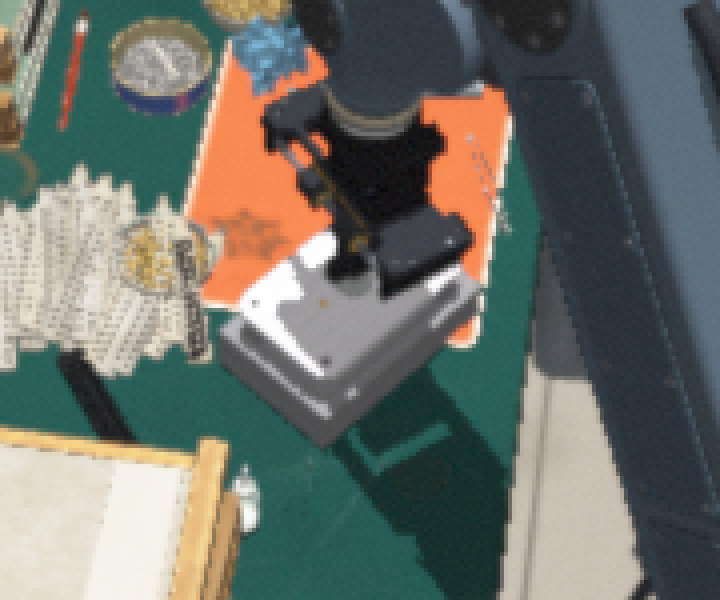

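The lid hovers over the tray with its edges parallel to the tray's (near corner at crop (325,380), tray corner at (322,440)). I'll lower it in small steps.

servo_tool:
  targets:
    - [[-0.001,-0.001,0.004],[0,0,0]]
    - [[-0.001,-0.001,0.008],[0,0,0]]
    - [[-0.001,-0.001,0.01],[0,0,0]]
    - [[-0.001,-0.001,0.01],[0,0,0]]

```text
time_s: 26.52
position: [0.5274, -0.4073, 0.0957]
tcp_rot: [[0.759, 0.651, -0.0], [0.651, -0.759, 0.0], [-0.0, -0.001, -1.0]]
force: [-0.6, 0.1, -3.4]
opening: 0.135
```

```bash
python3 -c "
from h import *
goto([.528,-.4075,.08],-49.4)"
```

```text
t 26.525 pos [ 0.5274 -0.4073  0.0957] yaw -49.39510216615504 F [-0.6448  0.1491 -3.4034] M [-0.0656  0.179   0.0017] j6 2.131632563861389 op 0.13477890777285678
shift [0.0003 0.0005 0.0157] turn [-0.0006  0.      0.0001]
```

servo_tool:
  targets:
    - [[0,0,0.002],[0,0,0]]
    - [[0,0,0.004],[0,0,0]]
    - [[0,0,0.006],[0,0,0]]
    - [[0,0,0.008],[0,0,0]]
    - [[0,0,0.009],[0,0,0]]
    - [[0,0,0.01],[0,0,0]]
    - [[0,0,0.01],[0,0,0]]

```text
time_s: 27.4
position: [0.5276, -0.4074, 0.086]
tcp_rot: [[0.759, 0.651, -0.0], [0.651, -0.759, 0.0], [-0.0, -0.0, -1.0]]
force: [-0.1, -0.5, -3.8]
opening: 0.136
```

servo_tool:
  targets:
    - [[0,0,0.0015],[0,0,0]]
    - [[0,0,0.003],[0,0,0]]
    - [[0,0,0.003],[0,0,0]]

```text
time_s: 27.78
position: [0.5275, -0.4073, 0.0828]
tcp_rot: [[0.759, 0.651, -0.0], [0.651, -0.759, 0.0], [-0.0, -0.0, -1.0]]
force: [-0.5, -0.9, -3.0]
opening: 0.137
```

servo_tool:
  targets:
    - [[0,0,0.0015],[0,0,0]]
    - [[0,0,0.003],[0,0,0]]
    - [[0,0,0.003],[0,0,0]]

```text
time_s: 28.15
position: [0.5275, -0.4073, 0.0798]
tcp_rot: [[0.759, 0.651, -0.0], [0.651, -0.759, 0.0], [-0.0, -0.0, -1.0]]
force: [0.2, 0.4, -3.6]
opening: 0.13
```

servo_tool:
  targets:
    - [[0,0,0.001],[0,0,0]]
    - [[0,0,0.0015],[0,0,0]]
    - [[0,0,0.0015],[0,0,0]]

```text
time_s: 28.52
position: [0.5276, -0.4074, 0.0786]
tcp_rot: [[0.759, 0.651, 0.0], [0.651, -0.759, -0.0], [0.0, 0.0, -1.0]]
force: [0.4, -0.2, -4.5]
opening: 0.137
```

servo_tool:
  targets:
    - [[0,0,0.001],[0,0,0]]
    - [[0,0,0.0015],[0,0,0]]
    - [[0,0,0.0015],[0,0,0]]

```text
time_s: 28.9
position: [0.5277, -0.4075, 0.0785]
tcp_rot: [[0.759, 0.651, 0.0], [0.651, -0.759, -0.001], [-0.0, 0.001, -1.0]]
force: [-1.3, 1.3, 5.6]
opening: 0.137
```

```bash
python3 -c "
from l import *
goto([.528,-.4075,.085],-49.4)
lidside('s5',.08)
c=eyes.capture('scene');cv2.imwrite('pics/s5b.png',cv2.resize(c['pixels'][220:400,310:450],None,fx=4,fy=3.3*4/3.3,interpolation=cv2.INTER_NEAREST)[:600])"
```

```text
t 28.9 pos [ 0.5277 -0.4075  0.0785] yaw -49.38159321412768 F [-1.3077  1.2701  5.6407] M [ 0.2896  0.4711 -0.0096] j6 2.130046903482927 op 0.1368028554525512
shift [ 0.0002  0.0002 -0.0065] turn [0.0007 0.0001 0.0003]
```

Contact came at TCP z 0.0785, which is the height predicted for the lid being home. I'll release and retreat straight up.

servo_tool:
  targets:
    - [[0,0,-0.001],[0,0,0]]
    - [[0,0,-0.001],[0,0,0]]
    - [[0,0,-0.001],[0,0,0]]
    - [[0,0,-0.001],[0,0,0]]
    - [[0,0,-0.01],[0,0,0]]
    - [[0,0,-0.03],[0,0,0]]
    - [[0,0,-0.07],[0,0,0]]
    - [[0,0,-0.12],[0,0,0]]
    - [[0,0,-0.17],[0,0,0]]
    - [[0,0,-0.2],[0,0,0]]
    - [[0,0,-0.2],[0,0,0]]
    - [[0,0,-0.2],[0,0,0]]
  gripper: 0.045

```text
time_s: 30.5
position: [0.5271, -0.4068, 0.2768]
tcp_rot: [[0.759, 0.651, -0.001], [0.651, -0.759, 0.001], [-0.0, -0.001, -1.0]]
force: [-0.6, -1.0, -0.1]
opening: 0.521
```

```bash
python3 -c "
from h import *
goto([.528,-.4075,.28],-49.4)
wrist('w6')
c=eyes.capture('scene')
a=cv2.imread('pics/w6.png')
cv2.imwrite('pics/fin.png',np.hstack([cv2.resize(a[:240,190:450],None,fx=1.6,fy=1.6),cv2.resize(c['pixels'][250:400,320:440],None,fx=2.56,fy=2.56,interpolation=cv2.INTER_NEAREST)]))"
```

```text
t 30.5 pos [ 0.5271 -0.4068  0.2768] yaw -49.38770988349428 F [-0.6396 -0.9686 -0.1207] M [-0.0199  0.0914  0.0401] j6 2.1309260594219865 op 0.5206694489817962
shift [ 0.0002  0.0011 -0.0032] turn [-0.0011  0.0001  0.0002]
```

View pics/fin.png

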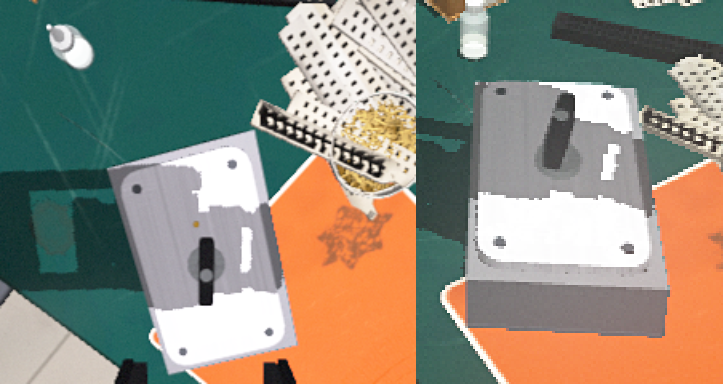

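The final view shows the lid flat in the tray with an even rim margin all round, and the dropper and comb in place. One numeric check comes before handing in.

```bash
python3 -c "
from m import *
f=lambda x,y:(190+x/1.6,y/1.6)
quad('w6.npz',[f(120,168),f(245,145),f(287,345),f(163,366)],.053,-4,4)
quad('w6.npz',[f(107,167),f(256,130),f(297,345),f(168,374)],.045,-3,4)"
```

```text
side 0 ang -41.816853 med res mm 1.0938584514270309
side 1 ang 54.77683 med res mm 0.391505715535939
side 2 ang -36.75084 med res mm 0.34279535372821646
side 3 ang 50.86963 med res mm 1.5917805625663557
[[ 0.5424 -0.2983]
 [ 0.6208 -0.3685]
 [ 0.5176 -0.5147]
 [ 0.4235 -0.4444]] centre [ 0.5261 -0.4065] sides [0.1053 0.179  0.1175 0.1884]
side 0 ang -35.58922 med res mm 0.2487161617975065
side 1 ang 54.458683 med res mm 0.27679894743816935
side 2 ang -35.452652 med res mm 0.3770791176220848
side 3 ang 54.388374 med res mm 0.3674827591734189
[[ 0.5335 -0.2933]
 [ 0.6348 -0.3658]
 [ 0.5231 -0.5222]
 [ 0.4214 -0.4498]] centre [ 0.5282 -0.4077] sides [0.1246 0.1922 0.1248 0.1925]
```

The shadowed lid edges are too faint to fit, so I'll use the four lid screws instead. They are symmetric about the lid's centre.

```bash
python3 -c "
from h import *
z=np.load('w6.npz');I=z['I'].astype(int).min(2);q=[]
for x,y in [(137,189),(232,164),(268,331),(183,352)]:
    u,v=int(190+x/1.6),int(y/1.6);w=I[v-6:v+7,u-6:u+7];k=np.clip(np.median(w)-25-w,0,None);yy,xx=np.mgrid[-6:7,-6:7]
    q.append((u+(k*xx).sum()/k.sum(),v+(k*yy).sum()/k.sum()))
P=ray(q,z['K'],z['T'],.053)[:,:2];print(P,P.mean(0))
d=np.roll(P,-1,0)-P;print(np.linalg.norm(d,axis=1),np.degrees(np.arctan2(d[:,1],d[:,0]))%180)
# same screws in w2 for reference
z=np.load('w2.npz');I=z['I'].astype(int).min(2);q=[]
for x,y in [(97,113),(693,112),(675,412),(121,413)]:
    u,v=int(222+x/4.4),int(118+y/4.4);w=I[v-5:v+6,u-5:u+6];k=np.clip(np.median(w)-40-w,0,None);yy,xx=np.mgrid[-5:6,-5:6]
    q.append((u+(k*xx).sum()/k.sum(),v+(k*yy).sum()/k.sum()))
P=ray(q,z['K'],z['T'],.118)[:,:2];d=np.roll(P,-1,0)-P;print('box',P.mean(0),np.linalg.norm(d,axis=1))
"
```

```text
[[ 0.5377 -0.323 ]
 [ 0.6029 -0.3694]
 [ 0.5168 -0.4903]
 [ 0.4515 -0.4436]] [ 0.5272 -0.4066]
[0.0801 0.1485 0.0803 0.1482] [144.6113  54.5353 144.4562  54.4714]
box [0.4848 0.0097] [0.1488 0.0802 0.1487 0.08  ]
```

```bash
python3 -c "
from h import *
print(order.hand_in())"
```

```text
the job is handed in; nothing more can be done
None
```

The lid is off the vacuum box and parked right way up in the rest tray, and the job was handed in at about 30.5 s of the 61 s allowed.

**What I did:** I turned the tap anticlockwise in 0.06 rad steps, tugging gently at each. The vacuum vented at about 1.3 rad. I lifted the lid straight up, turned it 38.5° clockwise over the tray, lowered it until it touched at about 6 N, released it and backed off.

**Last checks:**

| Check | Measured | Limit |
|---|---|---|
| Lid centre from tray centre | 1.5 mm | 7 mm |
| Long sides aligned | within about 0.1° | 4.6° (0.08 rad) |
| Flange height | touched at the predicted home height; lid screw spacing agrees to about 1 mm | 3 mm |

- **Level:** I judged this from the even rim margin in the last picture, not by measurement.
- **Bystanders:** The dropper and comb look untouched in the last picture. The harmonica was outside that view, but the arm never worked near it.
- **Gripper:** It is open about 0.2 m above the lid, with next to no force on it.

**What disagreed:**
- **Tugs:** A few peaked at 21–25 N, above the 20 N advised but well under the 80 N limit. I reduced them when I saw it.
- **Lid outline:** The final fit of the lid's edges failed on the shadowed sides, so the position and alignment figures come from the lid's four screws.
- **Side camera:** It placed the held lid about 3 mm from where the gripper said it was. I trusted the wrist camera and the grip.

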